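# Load a medal blank in the lever press and hold it under pressure at the mark

### The arm

A 7-joint arm with a two-finger parallel gripper is mounted at the origin on a cart in front of the work surface, level with it; the furniture and walls round the work are solid. World frame = base frame: x ahead of the robot, y to its left, z up, the work surface at z = 0. Lengths are in m, angles in degrees, forces in N, time in s.
With the tool pointing down it reaches from about 0.425 to 0.875 m from the base axis. Payload 4.7 kg.
Tool frame: the origin (TCP) lies at the very end of the fingers, on their centre line; the grasp point (between the pads) lies 19 mm behind it; z points along the fingers, x is the direction in which the jaws open and shut, and the axes are right-handed (so a half turn about z gives the same grasp; the last joint's range is limited). The gripper opens to 87 mm and grips with 3 to 60 N. Pads are 19 mm wide; open, the fingers measure 117 mm over their backs; the gripper's body (75 mm by 190 mm) begins 51 mm behind the grasp point.
Start: joints at [76.553, 18.392, -4.016, 83.108, 1.295, 78.541, -3.26], TCP at [0.16, -0.63, 0.223] pointing down, gripper open.
Joint ranges: [-163.93, 163.93], [-17.29, 119.83], [-79.2, 71.16], [3.27, 140.29], [-89.18, 269.18], [5.43, 117.66], [-154.24, 154.24]. Speed limits (degrees/s): [147.25, 147.25, 180, 180, 180, 180, 180].

### API

Orientations are given as [roll, pitch, yaw] about the fixed x, y, z axes, in that order (R = Rz(yaw) Ry(pitch) Rx(roll)).
In Python, from cell import sensors, vision, env gives the robot as it stands.
- The arm moves only by the shell command python3 -m inch 'ROWS' [OPENING] [FORCE]. ROWS is a JSON object of lists of equal length, an entry for each row: "dp": the shift along the tool's x, y, z in m, a list of three; "turn": the turn about the tool's z in degrees. A call has 1 to 8 rows; each row shifts and turns the commanded pose from where the row before left it, along the tool's axes as they then stand; what a row does not reach is not made up. A row lasts 1/8 s, in which the tool goes at most 62.5 mm and 10.7 degrees, less where a joint would pass 70% of its speed; a pose out of reach is approached as far as the arm can. A call is refused whole if a number of a shift passes 0.0625 or a number of a turn 10.7, either way. A call with a gripper value outside its range is refused whole. OPENING is the closure, from -1 (fully open) to 1 (shut), set as the call begins (- or left out, the last holds). The fingers move at their own pace and stop on an object; FORCE is the grip in N (left out, the last holds). Time passes only in rows, so rows that do not move let the fingers close. It gives the time, the measured TCP pose, the force and the opening at its end, in the units of the state.
- sensors.get_obs(): the state, without advancing time (a new reading comes with each control period).
- vision.read_camera(name): name is "scene" or "top"; returns the picture (400x640x3 uint8, blue, green, red); there is no depth.
- vision.get_calibration(name): a dict with "K" (3x3 intrinsics, pixels), "pose" (4x4, takes a point from camera to world coordinates). Camera axes: x right, y down, z forward; pixel columns grow to the right and rows downward; lengths in m; the calibration is good to about 2 mm. A picture is of the moment at which its call begins. get_calibration takes no time and is no camera call.
- env.sign_off(): hands the job in, once; it reports no verdict.
The state is a dict: "time_s": time; "qpos": joint angles; "joint_velocities": joint speeds; "effort": joint torques, N m; "tool_pos": TCP position; "tool_rot": TCP orientation; "force": force on the tool from outside, world axes, zero at the start; "wrist_torque": the same for the moment, N m; "grip_width": finger opening in m.
Only numpy, scipy, OpenCV 4.12 (cv2) and the standard library are available. Lean on these libraries where they do the work, as an engineer would, in place of code of your own. Each camera call takes 0.05 s, during which the arm holds its last target.

### The job

Load the small bench press and hold it under pressure: lay the copper blank centred on the round die of the drawn-out slide, lay the rubber pad centred on top of the blank, and push the slide by its knob fully home under the ram. Then draw the lever by its grip towards the front until its pointer stands at the brass-blocked mark on the drum, not well past it, and keep it there: the press has no catch, so finish while still holding the lever at the mark. Leave the copper dish, the pliers and the tea glass where they are.

Things in the scene. Friction and masses are not known exactly. Their poses are not given: they have to be found in the camera images.
- press: grey cast bench press, bolted down, 260 mm long, 132 mm wide, 202 mm high without the lever. Origin on the bench under the ram axis; +x points to its back (column), so its front is -x; y is along the lever's pivot (lever on the -y side), z up. The head begins 29 mm in front of the ram axis, from 95 to 172 mm above the bench; the ram's cap reaches 202 mm.
- die_top (a point): centre of the top face of the die: steel disc with finely engraved rings and a star (flat to the touch), 46 mm diameter, standing 14 mm above the aluminium slide plate (62 mm wide) that carries it; the face is 38 mm above the bench. It travels with the slide along the press's x; steel ways 23 mm high run beside the plate, 32 to 40 mm from its middle.
- slide_knob (a point): middle of the upright black knob at the front end of the slide, 78 mm in front of the die centre: a turned post 18 mm thick at this height (22 mm at its head), from 24 to 60 mm above the bench; this point is 45 mm above the bench.
- press_slide (a joint): travel of the loading slide, m: about 0 when drawn out to the front (start 0 to 0.012), 0.10 fully home (hard stop), with the die under the ram; it moves along the press's +x, stays where it is left, about 3 N of friction.
- press_foot: round steel foot of the ram, 36 mm diameter, above the press's origin; its face is 69 mm above the bench at rest (11 mm above a full stack). The ram comes down 20 mm per rad of lever; the foot is sprung (8 N at touch, 1.5 N more per mm), so it presses with about 20 N at the mark. This entry's origin is on the ram axis, at bench height with the ram up, and moves with the foot.
- lever_pivot (a point): point on the lever's pivot axis level with the middle of the grip, 140 mm above the bench, 25 mm behind the ram axis; the axis is the press's y, and the grip's middle circles this point.
- press_lever (a joint): lever angle, rad: 0 at rest (rod leaning 0.15 rad from upright to the front), growing as the grip is drawn to the front and down; the mark (full-width line with a brass block on the rim of the aluminium drum beside the lever) is at 0.95, the end stop at 1.28. A spring pulls it back when let go; holding it at the mark on the stack takes about 8 N at the grip.
- blank_center (a point): centre of the copper blank, a loose flat plain disc, 46 mm diameter, 6 mm thick, lying flat on the bench to one side of the press's front; 0.09 kg.
- pad_center (a point): centre of the black hard-rubber pad, a loose flat plain disc, 46 mm diameter, 14 mm thick (more than twice the blank), lying flat on the bench on the other side; 0.05 kg.
- dish: bystander: shallow copper dish, 78 mm diameter, 18 mm high; origin at its underside.
- pliers: bystander: flat pliers lying on the bench, 157 mm long, 48 mm wide, 12 mm high; origin at the underside.
- lever_grip (a point): middle of the black grip at the end of the press's lever: a plain bar 24 mm thick and 56 mm long that sticks out sideways, parallel to the pivot axis; this point is 130 mm from the pivot axis, 112 mm to the -y side of the ram axis. At rest 269 mm above the bench; at the mark about 199 mm above the bench and 97 mm farther to the front. The 11 mm lever rod joins the grip's +y end, 37 mm from this point.
- tea_glass: bystander: tea glass with a handle, 92 mm high, 75 mm wide; origin at its underside.
There are look-alikes about, which are no part of the job. Of the things like the part that bears pad_center, leave any that is green; of the rest the smaller one is meant.

How it is judged (in metres and radians):
On the way, in this order (a step that is already met when the one before it is completed fails the run):
1. the blank lies flat and centred on the die (horizontal distance between blank_center and die_top below 0.005 m and z of blank_center in the frame of die_top below 0.0055 m and angle between blank_center's own z axis and vertical below 0.1 rad), for 0.2 s.
2. the pad lies flat and centred on the blank (horizontal distance between pad_center and die_top below 0.006 m and z of pad_center in the frame of die_top between 0.01 and 0.0155 m and angle between pad_center's own z axis and vertical below 0.1 rad), for 0.2 s.
3. the slide is fully home (value of joint press_slide above 0.097 m), for 0.2 s.
At the end, for the whole second after the job is handed in: Through the last second the lever is held by the fingers at the mark (0.95 rad, within 0.08), the foot presses on the stack with more than 12 N, the slide is home within 3 mm, the blank lies on the die within 5 mm of its centre and the pad on the blank within 6 mm of the die's centre (value of joint press_lever between 0.87 and 1.03 rad and contact force between press_foot and anything else above 12 N and contact force between the fingers and press_lever above 2 N and value of joint press_slide above 0.097 m and horizontal distance between blank_center and die_top below 0.005 m and z of blank_center in the frame of die_top between 0.0005 and 0.0055 m and horizontal distance between pad_center and die_top below 0.006 m and z of pad_center in the frame of die_top between 0.01 and 0.0155 m); the arm keeps its last pose, push and grip.
It fails at once if the lever is pulled well past the mark (beyond 1.15 rad) (value of joint press_lever above 1.15 rad).
It fails at once if a bystander (dish, pliers or tea glass) is moved by more than 25 mm (distance of any of dish, pliers, tea_glass from where it was at the start of the episode above 0.025 m).
It also fails if it takes over 70 s, if anything falls off the work surface, if the arm or the gripper's body presses on something with over 40 N, if the wrist force passes 120 N, or if a joint passes its speed limit or range.

## Working session

There is one attempt and no reset: what is moved stays moved. The work goes in short steps, Python scripts to look and compute and a shell command to move; the robot and the scene stay as the last step left them, time stands still between calls to the robot, and variables do not carry over. Pictures are saved under pics/ and viewed, and the job is handed in when it is done.

```bash
ls; mkdir -p pics
python3 - <<'E'
from cell import sensors, vision
import cv2
print(sensors.get_obs())
for n in("scene","top"):
    im=vision.read_camera(n); cv2.imwrite(f"pics/{n}0.png",im)
    c=vision.get_calibration(n); print(n,c["K"],c["pose"])
E
```

```text
pics
{'time_s': 0.0, 'qpos': array([76.55217378, 18.43629203, -4.01409048, 83.17319174,  1.29785287,
       78.53988056, -3.2615313 ]), 'joint_velocities': array([ 0.04527454, -0.04297392, -0.03376597, -0.05839763, -0.11105168,
       -0.01584372, -0.04019422]), 'effort': array([ 2.57635120e-04, -4.91281378e+01, -4.03906172e-01, -3.12524414e+01,
       -6.40070345e-02,  4.38169297e-02,  1.76321860e-04]), 'tool_pos': array([ 0.15984975, -0.62948932,  0.22150767]), 'tool_rot': array([ 1.79991090e+02,  1.03972548e-01, -7.57447997e+01]), 'force': array([-0.32241575,  0.30942297, -0.4319882 ]), 'wrist_torque': array([0.00359879, 0.0227819 , 0.01238705]), 'grip_width': 0.08708250819991395}
scene [[444.94717948   0.         308.43806084]
 [  0.         444.94717948 198.85989186]
 [  0.           0.           1.        ]] [[ 0.96170894  0.17626924 -0.20986917  0.81454427]
 [ 0.27311837 -0.55251596  0.7874849  -0.93990897]
 [ 0.0228533  -0.8146504  -0.57950191  0.90023693]
 [ 0.          0.          0.          1.        ]]
top [[498.53888075   0.         320.01394323]
 [  0.         498.53888075 202.66105425]
 [  0.           0.           1.        ]] [[-0.02803173 -0.98447853  0.17325195  0.26304213]
 [-0.99912365  0.0222047  -0.03548082  0.13326366]
 [ 0.0310831  -0.17409471 -0.98423822  1.85261979]
 [ 0.          0.          0.          1.        ]]
```

View pics/scene0.png

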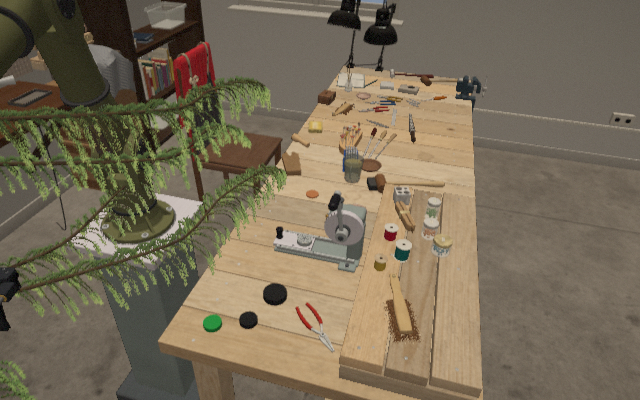

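View pics/top0.png

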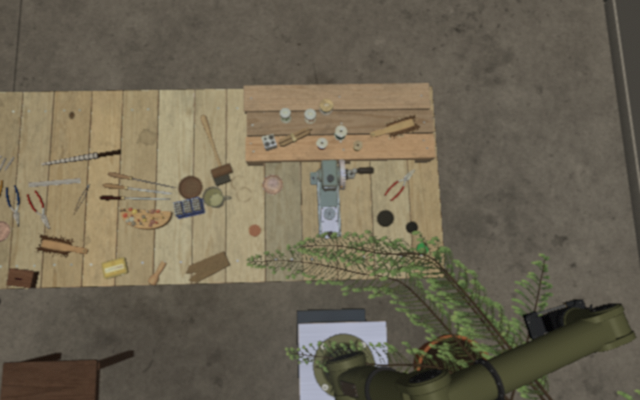

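```bash
cat > h.py <<'E'
import numpy as np, cv2
from cell import sensors, vision
def ray(n,u,v):
    c=vision.get_calibration(n);K=c["K"];P=c["pose"]
    d=P[:3,:3]@np.linalg.inv(K)@np.array([u,v,1.]);return P[:3,3],d
def px(n,u,v,z):
    o,d=ray(n,u,v);return (o+d*(z-o[2])/d[2])
def proj(n,p):
    c=vision.get_calibration(n);P=c["pose"];q=P[:3,:3].T@(np.array(p)-P[:3,3]);q=c["K"]@q;return q[:2]/q[2]
def tri(a,b):
    o1,d1=ray("scene",*a);o2,d2=ray("top",*b)
    A=np.c_[d1,-d2];s=np.linalg.lstsq(A,o2-o1,rcond=None)[0]
    p,q=o1+d1*s[0],o2+d2*s[1];return (p+q)/2,np.linalg.norm(p-q)
def crop(im,x0,y0,x1,y1,s,f):
    c=cv2.resize(im[y0:y1,x0:x1],None,fx=s,fy=s,interpolation=cv2.INTER_CUBIC)
    st=20 if s<6 else 10
    for x in range(-(-x0//st)*st,x1,st):
        cv2.line(c,((x-x0)*s,0),((x-x0)*s,5),(0,0,255),1);cv2.putText(c,str(x),((x-x0)*s,15),0,.35,(0,0,255),1)
    for y in range(-(-y0//st)*st,y1,st):
        cv2.line(c,(0,(y-y0)*s),(5,(y-y0)*s),(0,0,255),1);cv2.putText(c,str(y),(6,(y-y0)*s+4),0,.35,(0,0,255),1)
    cv2.imwrite(f,c)
E
python3 - <<'E'
from h import *
s=cv2.imread("pics/scene0.png");t=cv2.imread("pics/top0.png")
crop(s,190,170,390,350,4,"pics/sc1.png"); crop(t,240,140,440,270,4,"pics/tc1.png")
print(tri((285,175),(250,262)),tri((270,95),(250,262)))
print(tri((312,194),(255,230)))
for a,b in(((275,294),(385,218)),((248,320),(412,227))):print(tri(a,b))
E
```

```text
(array([0.37854617, 0.32878536, 0.04842853]), np.float64(0.01773915373403654)) (array([0.35253363, 0.29253415, 0.35987371]), np.float64(0.0016000433663974404))
(array([0.49218046, 0.31178669, 0.00242178]), np.float64(0.002576702462948923))
(array([ 0.52489644, -0.17494332,  0.00887106]), np.float64(0.0026985093371217333))
(array([ 0.48869503, -0.27494305,  0.00777605]), np.float64(0.0029600764950106838))
```

View pics/sc1.png

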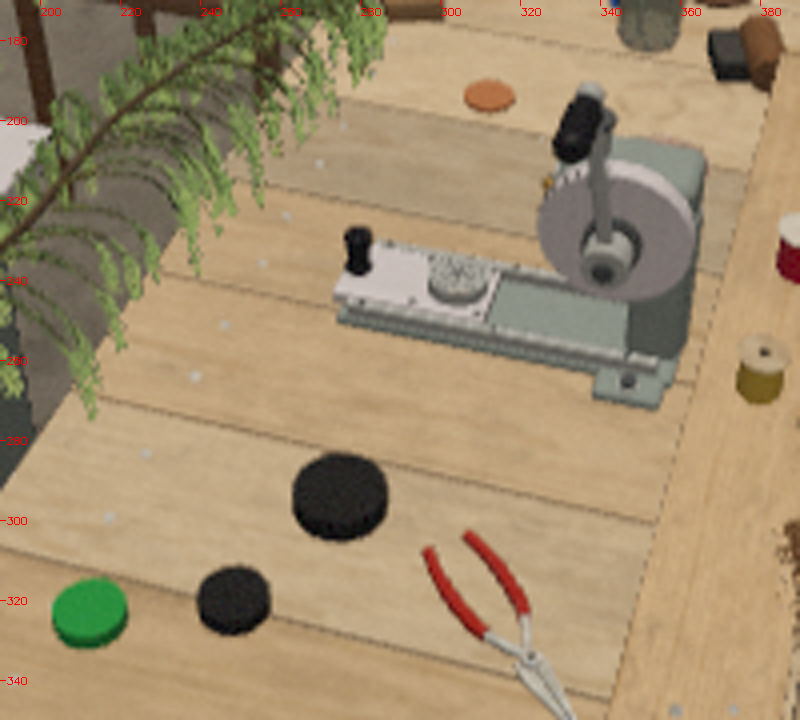

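View pics/tc1.png

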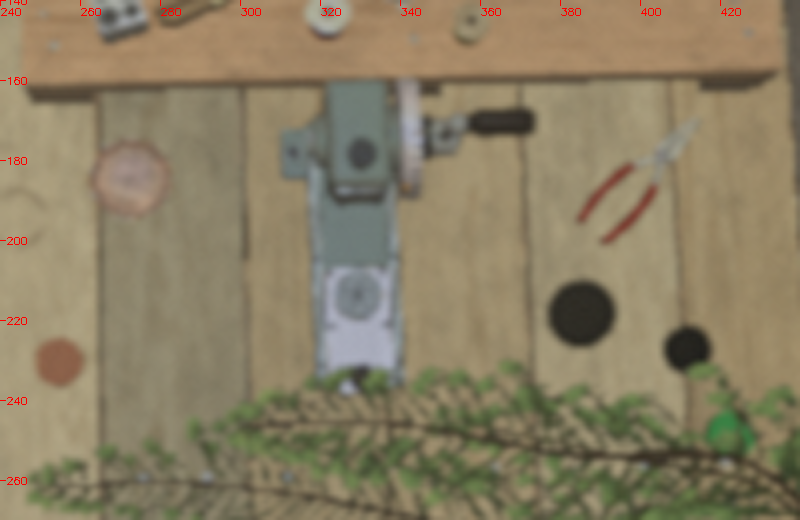

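Run:
```python
from h import *
for uv in ((240,261),(265,261),(300,247),(330,245),(380,252),(430,257),(440,262)):
    print(uv,[(z,px("top",*uv,z)[:2].round(2).tolist(),proj("scene",px("top",*uv,z)).round().tolist()) for z in (0.1,.2,.3,.4,.5,.6)])
```

```text
(240, 261) [(0.1, [0.37, 0.35], [283.0, 159.0]), (0.2, [0.37, 0.34], [280.0, 135.0]), (0.3, [0.36, 0.33], [276.0, 109.0]), (0.4, [0.35, 0.32], [272.0, 80.0]), (0.5, [0.35, 0.3], [268.0, 48.0]), (0.6, [0.34, 0.29], [263.0, 13.0])]
(265, 261) [(0.1, [0.37, 0.27], [274.0, 171.0]), (0.2, [0.36, 0.26], [271.0, 146.0]), (0.3, [0.36, 0.25], [267.0, 118.0]), (0.4, [0.35, 0.24], [263.0, 88.0]), (0.5, [0.35, 0.24], [259.0, 55.0]), (0.6, [0.34, 0.23], [254.0, 18.0])]
(300, 247) [(0.1, [0.42, 0.14], [275.0, 193.0]), (0.2, [0.41, 0.14], [271.0, 166.0]), (0.3, [0.4, 0.14], [267.0, 136.0]), (0.4, [0.39, 0.14], [263.0, 103.0]), (0.5, [0.38, 0.14], [259.0, 67.0]), (0.6, [0.37, 0.14], [254.0, 27.0])]
(330, 245) [(0.1, [0.42, 0.04], [264.0, 213.0]), (0.2, [0.41, 0.04], [261.0, 183.0]), (0.3, [0.4, 0.05], [257.0, 151.0]), (0.4, [0.39, 0.06], [253.0, 116.0]), (0.5, [0.38, 0.06], [248.0, 78.0]), (0.6, [0.37, 0.07], [243.0, 35.0])]
(380, 252) [(0.1, [0.39, -0.14], [231.0, 249.0]), (0.2, [0.38, -0.12], [228.0, 215.0]), (0.3, [0.38, -0.11], [224.0, 179.0]), (0.4, [0.37, -0.09], [220.0, 139.0]), (0.5, [0.36, -0.07], [216.0, 97.0]), (0.6, [0.35, -0.06], [212.0, 50.0])]
(430, 257) [(0.1, [0.37, -0.31], [192.0, 295.0]), (0.2, [0.36, -0.29], [189.0, 256.0]), (0.3, [0.36, -0.26], [186.0, 214.0]), (0.4, [0.35, -0.24], [183.0, 169.0]), (0.5, [0.34, -0.21], [179.0, 120.0]), (0.6, [0.34, -0.19], [176.0, 68.0])]
(440, 262) [(0.1, [0.35, -0.35], [177.0, 304.0]), (0.2, [0.34, -0.32], [175.0, 264.0]), (0.3, [0.34, -0.29], [172.0, 221.0]), (0.4, [0.33, -0.26], [169.0, 175.0]), (0.5, [0.33, -0.24], [166.0, 125.0]), (0.6, [0.32, -0.21], [163.0, 71.0])]
```

```bash
python3 - <<'E'
from h import *
s=cv2.imread("pics/scene0.png");t=cv2.imread("pics/top0.png")
crop(s,0,0,300,400,2,"pics/a.png"); crop(t,240,220,640,400,2,"pics/b.png")
E
python3 - <<'E'
import cv2
a=cv2.imread("pics/a.png");print(a.shape)
cv2.imwrite("pics/a2.png",a[:600])
E
```

```text
(800, 600, 3)
```

View pics/a2.png

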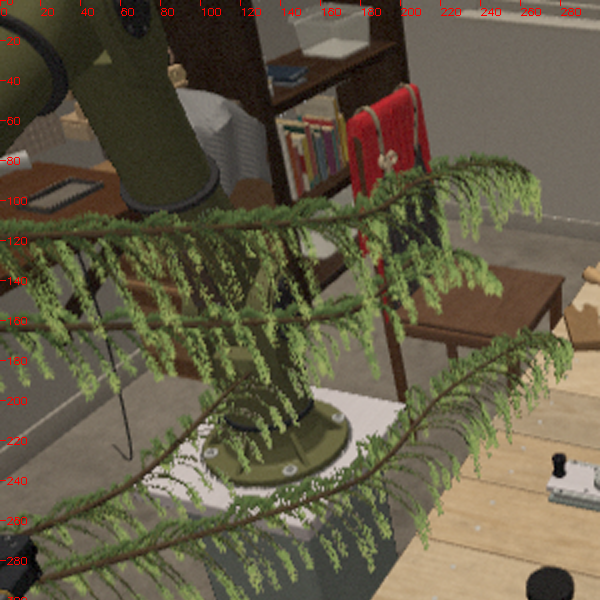

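View pics/b.png

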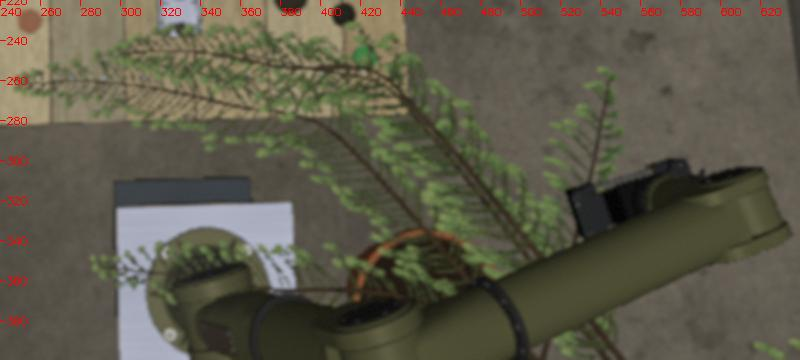

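Run:
```python
from h import *
s=cv2.imread("pics/scene0.png");t=cv2.imread("pics/top0.png")
crop(s,265,180,385,280,6,"pics/a.png"); crop(t,300,150,400,245,6,"pics/b.png")
def blob(im,box,f):
    x0,y0,x1,y1=box;m=np.zeros(im.shape[:2],np.uint8);m[y0:y1,x0:x1]=f(im[y0:y1,x0:x1].astype(int))*255
    n,l,st,c=cv2.connectedComponentsWithStats(m);k=1+np.argmax(st[1:,4]);return c[k].round(2),st[k].tolist()
dark=lambda a:a.max(2)<75
cop=lambda a:(a[...,2]-a[...,0]>75)&(a[...,1]<125)
for nm,b1,b2,f in (("pad",(235,308,262,332),(402,217,421,236),dark),("big",(260,280,290,308),(372,206,398,232),dark),("blank",(303,186,322,202),(245,220,265,240),cop)):
    a=blob(s,b1,f);b=blob(t,b2,f);print(nm,a,b,tri(a[0],b[0]))
    for z in (0.003,.007,.014):print(z,px("scene",*a[0],z),px("top",*b[0],z))
```

```text
pad (array([247.93, 319.88]), [239, 312, 18, 17, 243]) (array([411.29, 226.69]), [407, 222, 10, 11, 86]) (array([ 0.48900221, -0.2731529 ,  0.00651061]), np.float64(0.0005446290428538053))
0.003 [ 0.48796664 -0.27040889  0.003     ] [ 0.48918785 -0.27404777  0.003     ]
0.007 [ 0.48942257 -0.27339361  0.007     ] [ 0.48869879 -0.27316691  0.007     ]
0.014 [ 0.49197044 -0.27861687  0.014     ] [ 0.48784293 -0.27162542  0.014     ]
big (array([274.59, 293.99]), [263, 284, 24, 21, 412]) (array([384.92, 218.02]), [378, 211, 15, 15, 186]) (array([ 0.52432058, -0.17488172,  0.00877257]), np.float64(0.0015635497038187722))
0.003 [ 0.52314121 -0.16956288  0.003     ] [ 0.52441927 -0.17616247  0.003     ]
0.007 [ 0.52444032 -0.17299719  0.007     ] [ 0.52385401 -0.1754933   0.007     ]
0.014 [ 0.52671377 -0.17900722  0.014     ] [ 0.52286481 -0.17432226  0.014     ]Traceback (most recent call last):
  File "<stdin>", line 10, in <module>
  File "<stdin>", line 6, in blob
    return _wrapfunc(a, 'argmax', axis=axis, out=out, **kwds)
    return bound(*args, **kwds)
ValueError: attempt to get argmax of an empty sequence
```

View pics/a.png

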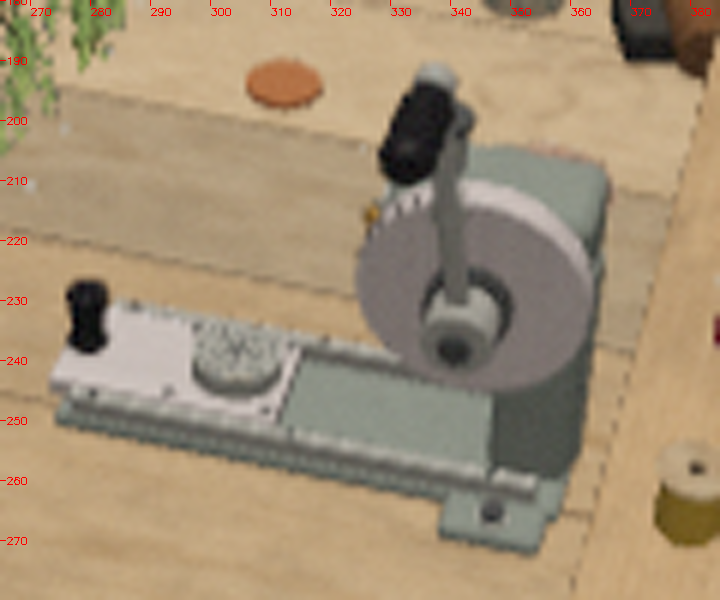

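View pics/b.png

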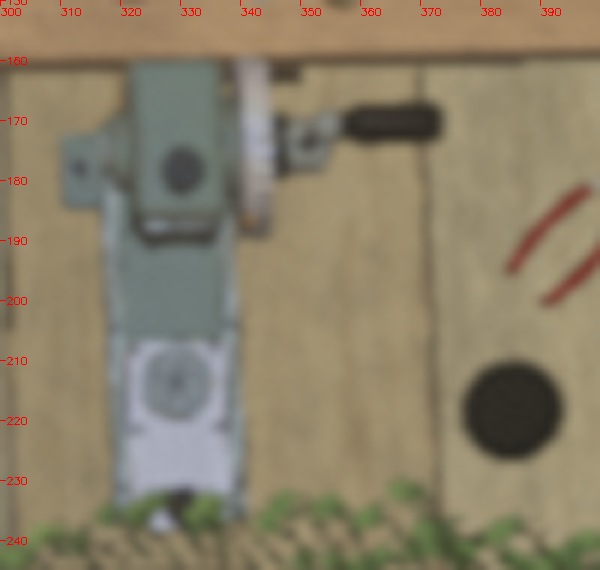

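Run:
```python
from h import *
s=cv2.imread("pics/scene0.png");t=cv2.imread("pics/top0.png")
print(s[194,312],t[230,255],t[225,262])
def blob(im,box,f):
    x0,y0,x1,y1=box;m=np.zeros(im.shape[:2],np.uint8);m[y0:y1,x0:x1]=f(im[y0:y1,x0:x1].astype(int))*255
    n,l,st,c=cv2.connectedComponentsWithStats(m);k=1+np.argmax(st[1:,4]);return c[k].round(2),st[k].tolist()
a=blob(s,(303,186,322,202),lambda a:a[...,2]-a[...,0]>85);b=blob(t,(245,220,265,240),lambda a:a[...,2]-a[...,1]>32)
print(a,b,tri(a[0],b[0]),px("scene",*a[0],.003),px("top",*b[0],.003))
die=tri((304.1,237.1),(329.1,213.4));print("die",die,px("scene",304.1,237.1,.038),px("top",329.1,213.4,.038))
ram=px("top",330.1,177.9,.202);print("ram",ram)
g=px("top",364.8,170.1,.269),px("scene",334.1,201.2,.269);print("grip",g,tri((334.1,201.2),(364.8,170.1)))
print("knob", px("scene",279.3,229,.060))
d=px("top",329.1,213.4,.038)
print(np.degrees(np.arctan2((ram-d)[1],(ram-d)[0])),np.linalg.norm((ram-d)[:2]))
```

```text
[ 69 111 177] [ 74  98 140] [125 157 169]
(array([311.75, 193.27]), [306, 190, 13, 8, 71]) (array([254.32, 230.  ]), [250, 225, 10, 11, 90]) (array([0.4913604 , 0.3138861 , 0.00412939]), np.float64(0.001158232115547985)) [0.49145984 0.31578584 0.003     ] [0.49095207 0.31378864 0.003     ]
die (array([0.54277351, 0.03611322, 0.03947699]), np.float64(0.003136044508037583)) [0.54369765 0.03857641 0.038     ] [0.54152252 0.03547427 0.038     ]
ram [0.63818091 0.03710558 0.202     ]
grip (array([ 0.64672662, -0.07354916,  0.269     ]), array([ 0.64821768, -0.0725684 ,  0.269     ])) (array([ 0.64751358, -0.07328196,  0.26916932]), np.float64(0.001696121133582003))
knob [0.46995016 0.02710787 0.06      ]
0.9668942668165439 0.09667215773841041
```

Run:
```python
from h import *
from scipy.optimize import least_squares
# params: ram x,y,yaw,slide
def pt(p,l): 
    c,s=np.cos(p[2]),np.sin(p[2]);return [p[0]+c*l[0]-s*l[1],p[1]+s*l[0]+c*l[1],l[2]]
def obs(p):
    d=p[3]-.1
    L=[("scene",(d,0,.038),(304.1,237.1)),("top",(d,0,.038),(329.1,213.4)),("top",(0,0,.202),(330.1,177.9)),
     ("scene",(.0056,-.112,.269),(334.1,201.2)),("top",(.0056,-.112,.269),(364.8,170.1)),
     ("scene",(d-.078,0,.060),(279.4,228.2)),("scene",(d-.078,0,.024),(279.4,237.5)),("scene",(.025,-.075,.14),(340.5,237.5))]
    return np.array([proj(n,pt(p,l))-np.array(o) for n,l,o in L])
r=least_squares(lambda p:obs(p).ravel(),[.64,.037,.02,.005],loss='soft_l1')
print(r.x,np.degrees(r.x[2]));print(obs(r.x).round(2))
p=r.x
print("die",pt(p,(p[3]-.1,0,.038)),"knob",pt(p,(p[3]-.178,0,.045)),"grip",pt(p,(.0056,-.112,.269)))
s=cv2.imread("pics/scene0.png");t=cv2.imread("pics/top0.png")
for n,im,box in(("scene",s,(265,180,385,280)),("top",t,(300,150,400,245))):
    x0,y0,x1,y1=box;c=cv2.resize(im[y0:y1,x0:x1],None,fx=6,fy=6,interpolation=cv2.INTER_CUBIC)
    def dr(pts,col):
        q=[((proj(n,pt(p,l))-[x0-.5,y0-.5])*6).astype(int).tolist() for l in pts]
        cv2.polylines(c,[np.array(q)],False,col,1)
    a=np.linspace(0,6.3,40);d=p[3]-.1
    dr([(d+.023*np.cos(k),.023*np.sin(k),.038) for k in a],(0,0,255))
    for y in(-.04,-.032,.032,.04):dr([(-.17,y,.023),(.03,y,.023)],(0,255,0))
    dr([(d-.078+.011*np.cos(k),.011*np.sin(k),.06) for k in a],(255,0,0))
    dr([(.0056,-.084,.269),(.0056,-.14,.269)],(0,255,255))
    cv2.imwrite(f"pics/ov_{n}.png",c)
```

```text
[0.63849284 0.0374358  0.03018192 0.00657893] 1.7292964041925016
[[ 0.08  0.92]
 [ 0.2  -0.97]
 [-0.1  -0.09]
 [-0.47  0.35]
 [ 0.23 -0.23]
 [-0.43 -0.43]
 [-0.24 -0.48]
 [ 0.35 -3.25]]
die [np.float64(0.5451143190819994), np.float64(0.03461659854173262), 0.038] knob [np.float64(0.4671498433592201), np.float64(0.032262766501809766), 0.045] grip [np.float64(0.6474701512925123), np.float64(-0.07434420038515459), 0.269]
```

View pics/ov_scene.png

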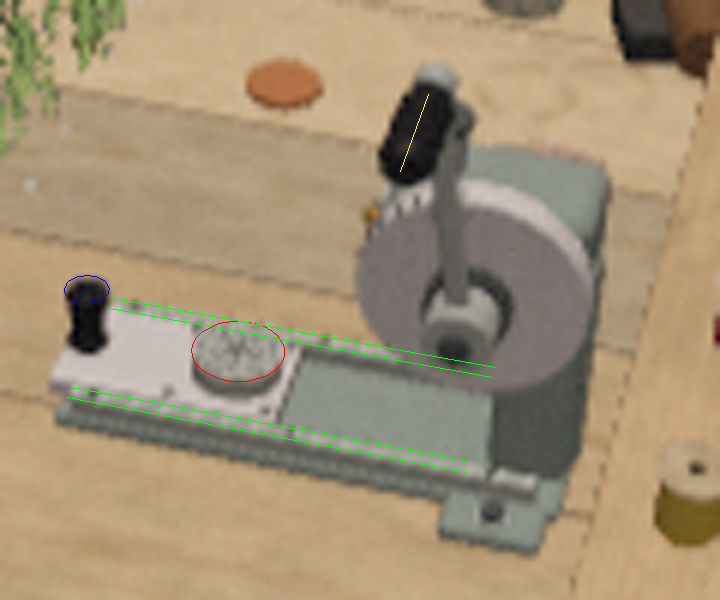

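View pics/ov_top.png

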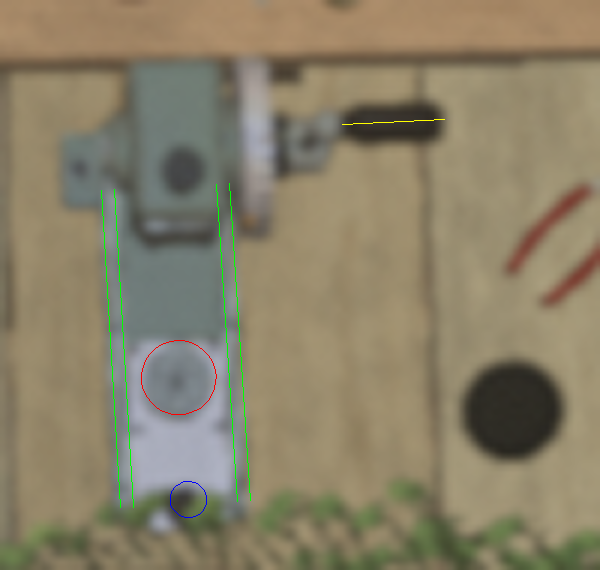

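```bash
python3 -m inch '{"dp":[[0,0,-0.05],[0,0,-0.05],[0,0,-0.05],[0,0,-0.05],[0,0,0],[0,0,0],[0,0,0],[0,0,0]],"turn":[-9.5,-9.5,-9.5,-9.5,-9.5,-9.5,-9.5,-9.2]}' -1
```

```text
time_s: 1.1
tool_pos: [0.16, -0.6299, 0.4219]
tool_rot: [-179.9, 0.0, 0.3]
force: [-0.0, 0.5, 0.0]
grip_width: 0.087
```

Now along +x and +y, keeping radius over 0.43.

```bash
python3 -m inch '{"dp":[[0.05,-0.035,0],[0.05,-0.035,0],[0.05,-0.035,0],[0.05,-0.05,0],[0.05,-0.05,0],[0.05,-0.05,0],[0.03,-0.06,0],[0,-0.06,0]],"turn":[0,0,0,0,0,0,0,0]}'
python3 - <<'E'
from cell import sensors;o=sensors.get_obs();print(o['qpos'],o['force'])
E
```

```text
time_s: 2.1
tool_pos: [0.4724, -0.274, 0.421]
tool_rot: [-179.9, 0.1, 0.1]
force: [1.0, -0.0, 0.6]
grip_width: 0.0866
[ 53.40285891   6.2135655  -28.92267248  76.06138032   2.92122013
  98.59180037  25.17549599] [ 0.95131796 -0.00229347  0.56547254]
```

```bash
python3 -m inch '{"dp":[[0,-0.06,0],[0,-0.06,0],[0,-0.06,0],[0,-0.06,0],[0,-0.06,0],[0,-0.06,0],[0,-0.06,0],[0,-0.06,0]],"turn":[0,0,0,0,0,0,0,0]}'; python3 -m inch '{"dp":[[0,-0.06,0.05],[0,-0.029,0.06],[0,0,0.06],[0,0,0.06],[0,0,0.06],[0,0,0.04],[0,0,0.02],[0,0,0]],"turn":[0,0,0,0,0,0,0,0]}';python3 - <<'E'
from h import *
o=sensors.get_obs();print(o['qpos'],o['force'],o['tool_pos'])
crop(vision.read_camera("scene"),240,110,400,260,5,"pics/c1.png")
E
```

```text
time_s: 3.1
tool_pos: [0.4708, 0.2048, 0.4224]
tool_rot: [179.9, -0.0, -0.1]
force: [1.6, 0.5, -0.7]
grip_width: 0.087
time_s: 4.1
tool_pos: [0.4707, 0.2782, 0.0855]
tool_rot: [180.0, 0.1, -0.0]
force: [-0.1, 0.1, -0.4]
grip_width: 0.0873
[ 14.82879903  21.38767734 -56.30777511 105.49596436  19.71486372
  63.75651273 -48.64126106] [-0.13575204  0.12204257 -0.42139716] [0.47071455 0.27818241 0.08551188]
```

View pics/c1.png

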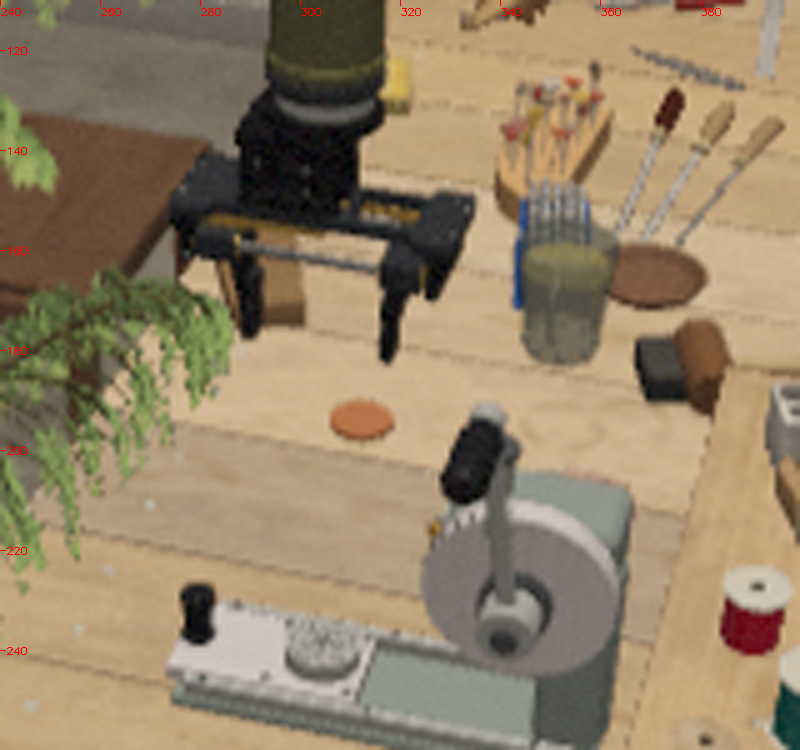

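```bash
python3 -m inch '{"dp":[[0.01,-0.018,0.01],[0.0105,-0.0185,0.02],[0,0,0.02],[0,0,0.02],[0,0,0.0125],[0,0,0]],"turn":[0,0,0,0,0,0]}'; python3 -m inch '{"dp":[[0,0,0],[0,0,0],[0,0,0],[0,0,0],[0,0,0],[0,0,0]],"turn":[0,0,0,0,0,0]}' 1 4
```

```text
time_s: 4.9
tool_pos: [0.4911, 0.3139, 0.0027]
tool_rot: [179.9, 0.1, -0.1]
force: [-0.4, -0.5, -0.6]
grip_width: 0.0871
time_s: 5.65
tool_pos: [0.4918, 0.3149, 0.0038]
tool_rot: [180.0, -0.0, -0.0]
force: [-0.6, -0.4, 0.6]
grip_width: 0.0449
```

```bash
python3 -m inch '{"dp":[[0,0,0],[0,0,0],[0,0,0],[0,0,0],[0,0,0],[0,0,0],[0,0,0],[0,0,0]],"turn":[0,-5,-10.5,-10.5,-10.5,-10.5,-10.5,-10.5]}' -0.4; python3 -m inch '{"dp":[[0,0,0],[0,0,0],[0,0,0]],"turn":[-10.5,-10.5,0]}';python3 -m inch '{"dp":[[0,0,0],[0,0,0],[0,0,0],[0,0,0],[0,0,0]],"turn":[0,0,0,0,0]}' 1 15
```

```text
time_s: 6.65
tool_pos: [0.4918, 0.3148, 0.0036]
tool_rot: [-180.0, 0.0, 68.3]
force: [0.8, 0.2, -0.5]
grip_width: 0.0613
time_s: 7.02
tool_pos: [0.4917, 0.3149, 0.0034]
tool_rot: [-179.9, -0.0, 88.8]
force: [0.1, 0.1, 0.9]
grip_width: 0.0609
time_s: 7.65
tool_pos: [0.4918, 0.3149, 0.0038]
tool_rot: [180.0, 0.0, 88.9]
force: [-0.2, -0.6, 0.9]
grip_width: 0.0436
```

```bash
python3 -m inch '{"dp":[[0,0,-0.03],[0,0,-0.04],[-0.03,0.01,-0.03],[-0.05,0.01,0],[-0.05,0.01,0],[-0.05,0.01,0],[-0.05,0.012,0],[-0.03,0,0]],"turn":[0,0,0,0,0,0,0,0]}'; python3 -m inch '{"dp":[[-0.01,0,0],[0,0,0],[0,0,0]],"turn":[-2,0,0]}' ;python3 - <<'E'
from h import *
print(sensors.get_obs()['tool_pos'],sensors.get_obs()['qpos'])
crop(vision.read_camera("scene"),250,150,380,250,6,"pics/c2.png")
E
```

```text
time_s: 8.65
tool_pos: [0.5397, 0.0504, 0.1034]
tool_rot: [-180.0, 0.0, 88.7]
force: [-0.1, 0.3, -1.7]
grip_width: 0.0441
time_s: 9.02
tool_pos: [0.5386, 0.045, 0.1038]
tool_rot: [-180.0, -0.0, 91.0]
force: [0.5, 0.3, -1.5]
grip_width: 0.0436
[0.53864846 0.0449919  0.10376275] [ 54.34046796  30.73933547 -76.68602974 105.19226706  31.89381731
  70.18230062  58.81168158]
```

View pics/c2.png

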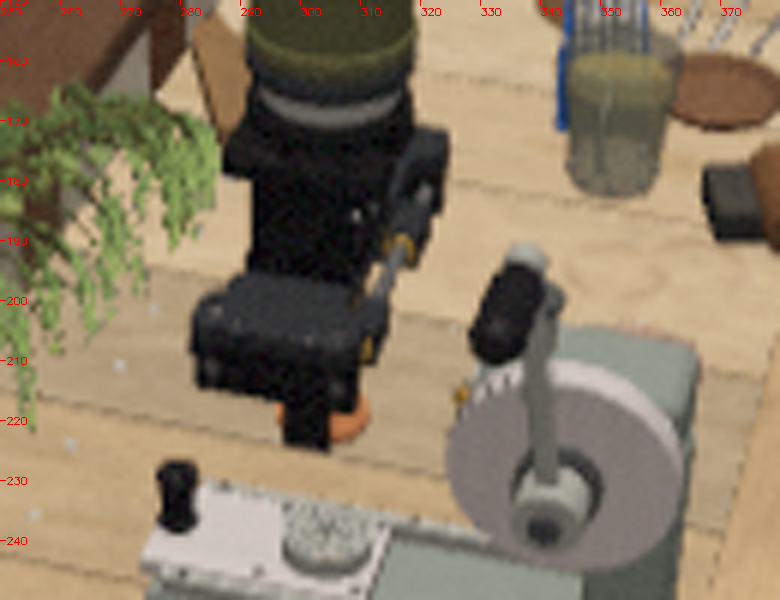

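Run:
```python
from h import *
print(proj("scene",(.5386,.045,.107)), "blank edges u mid ~303.4+, meas",250+323.5/6-.4)
for d in ((.5435,.036,.038),(.545,.0365,.038),(.5435,.039,.038)): print(d,proj("scene",d),proj("top",d))
```

```text
[303.44583323 217.2304959 ] blank edges u mid ~303.4+, meas 303.5166666666667
(0.5435, 0.036, 0.038) [303.79338051 237.6236598 ] [328.94089467 212.87324415]
(0.545, 0.0365, 0.038) [304.32388333 237.61737036] [328.79283683 212.4744308 ]
(0.5435, 0.039, 0.038) [304.07629049 236.99906922] [328.12838418 212.89190444]
```

```bash
python3 -m inch '{"dp":[[-0.004,0.0025,0.02],[-0.004,0.003,0.02],[0,0,0.012],[0,0,0.005],[0,0,0.003],[0,0,0]],"turn":[0,0,0,0,0,0]}';python3 - <<'E'
from h import *
print(sensors.get_obs()['tool_pos'],sensors.get_obs()['qpos'])
crop(vision.read_camera("scene"),250,180,350,270,7,"pics/c3.png")
crop(vision.read_camera("top"),290,150,390,245,7,"pics/c3t.png")
E
```

```text
time_s: 9.82
tool_pos: [0.5447, 0.0363, 0.0439]
tool_rot: [180.0, 0.0, 91.0]
force: [0.2, -0.3, -0.4]
grip_width: 0.0437
[0.54466995 0.03632041 0.04394932] [ 50.77538317  34.74337195 -71.35070629 107.43545693  36.52993483
  65.14216699  56.79302318]
```

View pics/c3.png

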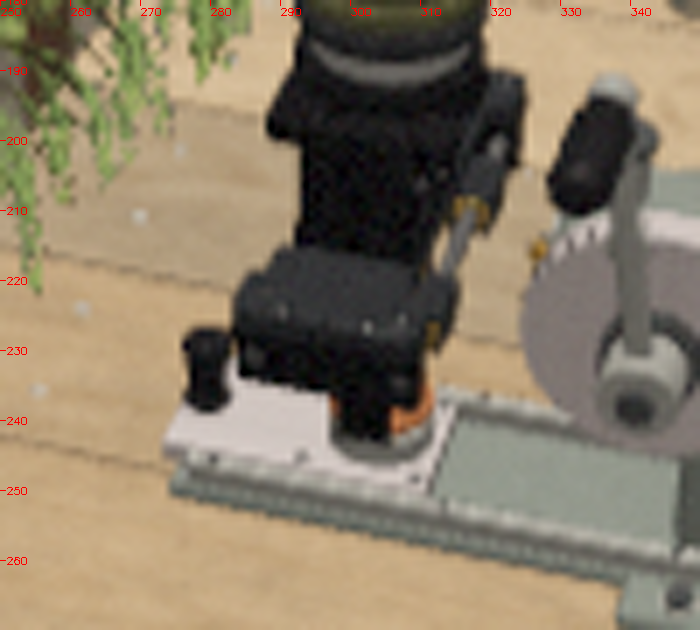

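View pics/c3t.png

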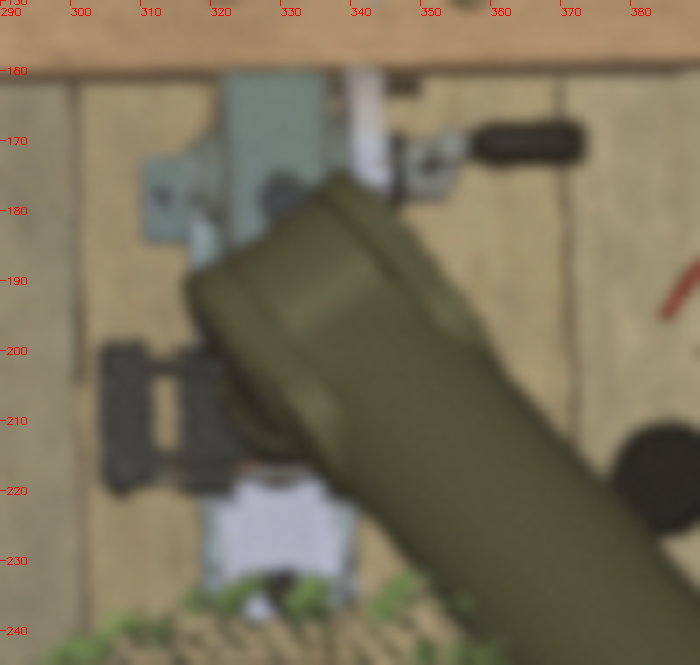

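```bash
python3 -m inch '{"dp":[[-0.0,0,0.002],[0,0,0]],"turn":[0,0]}';python3 -m inch '{"dp":[[0,0,0],[0,0,0],[0,0,0],[0,0,0]],"turn":[0,0,0,0]}' -0.5; python3 -m inch '{"dp":[[0,0,0.006],[0,0,0.006],[0,0,0]],"turn":[0,0,0]}';python3 -m inch '{"dp":[[0,0,0],[0,0,0],[0,0,0],[0,0,0],[0,0,0]],"turn":[0,0,0,0,0]}' 1 3
```

```text
time_s: 10.18
tool_pos: [0.5446, 0.036, 0.0418]
tool_rot: [180.0, 0.0, 90.9]
force: [-0.2, -0.5, -0.7]
grip_width: 0.0439
time_s: 10.68
tool_pos: [0.5446, 0.0361, 0.0418]
tool_rot: [180.0, 0.0, 91.0]
force: [0.1, 0.1, -0.6]
grip_width: 0.0642
time_s: 11.05
tool_pos: [0.5439, 0.036, 0.029]
tool_rot: [-179.9, 0.0, 91.0]
force: [-0.1, 0.0, 0.0]
grip_width: 0.0652
time_s: 11.68
tool_pos: [0.5446, 0.0362, 0.0299]
tool_rot: [180.0, 0.0, 91.0]
force: [-0.0, 0.2, 0.3]
grip_width: 0.045
```

```bash
python3 -m inch '{"dp":[[0,0,0],[0,0,0],[0,0,0]],"turn":[0,0,0]}' -0.6; python3 -m inch '{"dp":[[0,0,-0.02],[0,0,-0.04],[0,0,-0.05],[-0.03,0,-0.03],[-0.05,-0.01,0],[-0.05,-0.01,0],[-0.05,-0.01,0]],"turn":[0,0,0,0,0,0,0]}' -1;python3 - <<'E'
from h import *
print(sensors.get_obs()['tool_pos'],sensors.get_obs()['qpos'])
s=vision.read_camera("scene");t=vision.read_camera("top");cv2.imwrite("pics/s4.png",s);cv2.imwrite("pics/t4.png",t)
crop(s,250,180,350,270,7,"pics/c4.png")
crop(t,290,150,390,245,7,"pics/c4t.png")
E
```

```text
time_s: 12.05
tool_pos: [0.5445, 0.0361, 0.0297]
tool_rot: [-180.0, 0.0, 91.0]
force: [-0.5, -1.0, -0.5]
grip_width: 0.0659
time_s: 12.92
tool_pos: [0.5175, -0.1456, 0.1714]
tool_rot: [179.9, 0.1, 91.0]
force: [0.3, -0.2, 0.2]
grip_width: 0.0872
[ 0.51750393 -0.14564463  0.17135242] [ 77.08223502  22.48352666 -76.7073875  101.37803805  22.83671608
  74.34908631  85.98063547]
```

View pics/c4.png

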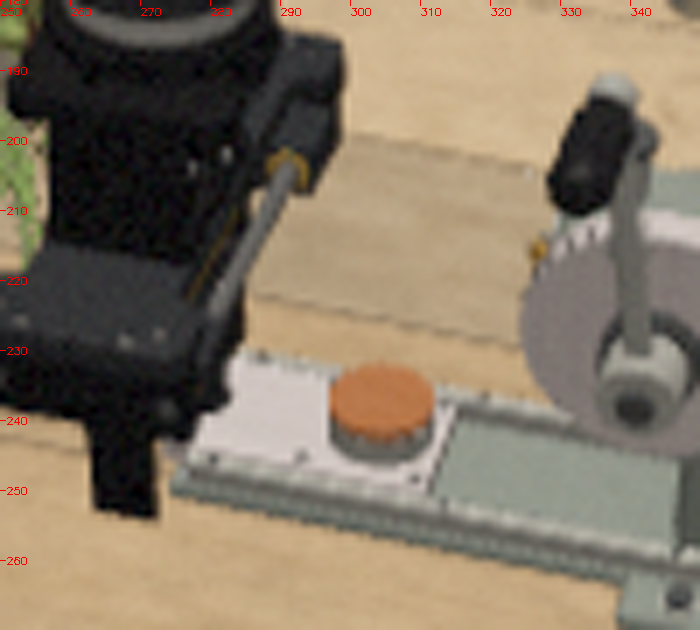

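View pics/c4t.png

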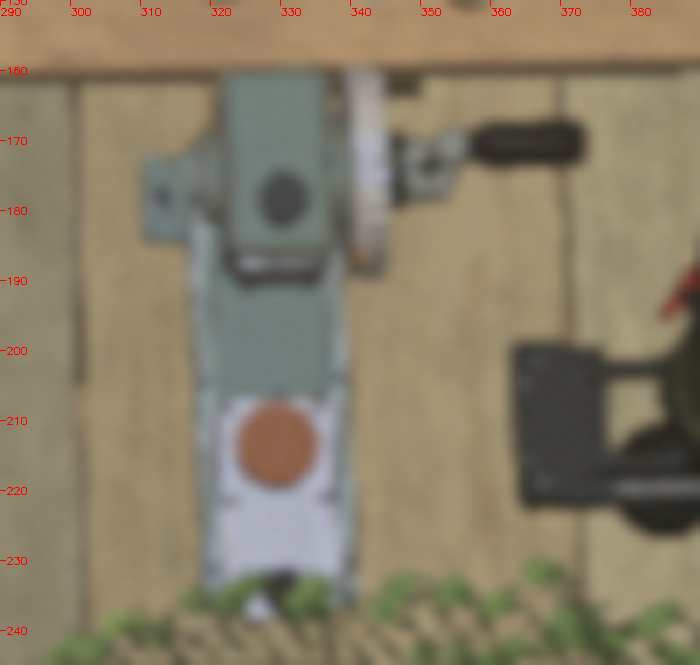

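Run:
```python
from h import *
t=cv2.imread("pics/top0.png");s=cv2.imread("pics/scene0.png")
m=(s[...,1].astype(int)-s[...,2]>60)&(np.add.outer(np.arange(400)*0,np.arange(640))>195);m[:305]=0
ys,xs=np.nonzero(m);print(xs.mean(),ys.mean(),px("scene",xs.mean(),ys.mean(),.007))
def c(im):
    x0,y0,x1,y1=315,200,345,228;a=im[y0:y1,x0:x1].astype(int);ys,xs=np.nonzero(a[...,2]-a[...,1]>32);return xs.mean()+x0,ys.mean()+y0
t4=cv2.imread("pics/t4.png");u=c(t4);print(u,px("top",*u,.044))
```

```text
211.72727272727272 322.1227272727273 [ 0.40652269 -0.30587316  0.007     ]
(np.float64(329.2386363636364), np.float64(213.11363636363637)) [0.54165389 0.03525455 0.044     ]
```

```bash
python3 -m inch '{"dp":[[-0.04,-0.01,0],[-0.045,-0.01,0],[-0.04,-0.0075,0],[0,0,0.015],[0,0,0.015],[0,0,0.015],[0,0,0.015],[0,0,0.015]],"turn":[0,0,0,10,10,10,10,10]}' -0.6; python3 -m inch '{"dp":[[0,0,0.01],[0,0,0],[0,0,0],[0,0,0],[0,0,0]],"turn":[10,10,10,10,0]}';python3 - <<'E'
from h import *
print(sensors.get_obs()['tool_pos'],sensors.get_obs()['qpos'])
s=vision.read_camera("scene")
crop(s,170,210,300,350,5,"pics/c5.png")
E
```

```text
time_s: 14.02
tool_pos: [0.4929, -0.2691, 0.0956]
tool_rot: [179.9, -0.0, 40.7]
force: [0.1, 0.5, -0.7]
grip_width: 0.07
time_s: 14.65
tool_pos: [0.4929, -0.2692, 0.086]
tool_rot: [179.9, -0.1, 1.1]
force: [0.6, -1.2, 0.8]
grip_width: 0.0697
[ 0.49291098 -0.26919816  0.08595766] [ 69.6034707   21.54769636 -51.5275298  103.69743473  18.73962267
  63.67799771  12.7051073 ]
```

View pics/c5.png

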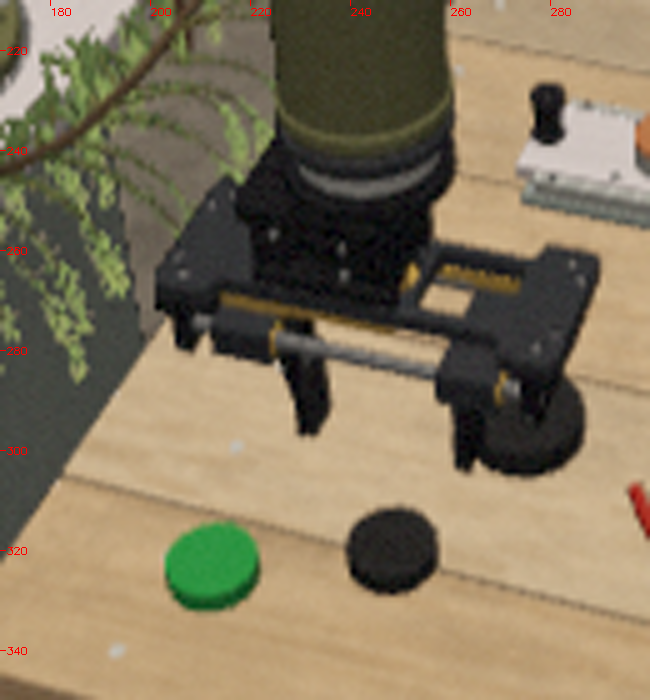

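```bash
python3 -m inch '{"dp":[[-0.0025,0.004,0.02],[0,0,0.025],[0,0,0.02],[0,0,0.012],[0,0,0.004],[0,0,0]],"turn":[0,0,0,0,0,0]}';python3 -m inch '{"dp":[[0,0,0],[0,0,0],[0,0,0],[0,0,0],[0,0,0]],"turn":[0,0,0,0,0]}' 1 4;python3 -m inch '{"dp":[[0,0,0],[0,0,0],[0,0,0],[0,0,0],[0,0,0],[0,0,0],[0,0,0],[0,0,0]],"turn":[0,0,-10,-10,-10,-10,-10,-10]}' -0.5
```

```text
time_s: 15.45
tool_pos: [0.49, -0.2738, 0.0039]
tool_rot: [180.0, -0.0, 1.0]
force: [0.0, -0.2, -0.2]
grip_width: 0.0695
time_s: 16.08
tool_pos: [0.4898, -0.274, 0.0041]
tool_rot: [180.0, -0.0, 1.0]
force: [-0.7, 0.1, 2.5]
grip_width: 0.0451
time_s: 17.08
tool_pos: [0.4895, -0.2738, 0.0036]
tool_rot: [-180.0, 0.0, 61.3]
force: [1.0, -0.9, -0.4]
grip_width: 0.0652
```

```bash
python3 -m inch '{"dp":[[0,0,0],[0,0,0],[0,0,0],[0,0,0]],"turn":[-10,-10,-10,0]}';python3 -m inch '{"dp":[[0,0,0],[0,0,0],[0,0,0],[0,0,0],[0,0,0]],"turn":[0,0,0,0,0]}' 1 15
```

```text
time_s: 17.58
tool_pos: [0.4895, -0.2737, 0.0034]
tool_rot: [-180.0, -0.1, 90.8]
force: [0.5, -1.0, -0.2]
grip_width: 0.0653
time_s: 18.2
tool_pos: [0.4897, -0.2738, 0.0038]
tool_rot: [-180.0, 0.0, 90.9]
force: [-0.9, -0.1, 1.7]
grip_width: 0.0446
```

```bash
python3 -m inch '{"dp":[[0,0,-0.03],[0,0,-0.04],[0.03,0.01,-0.04],[0.05,0.01,0],[0.05,0.01,0],[0.05,0.01,0],[0.05,0.01,0],[0.05,0.01,0]],"turn":[0,0,0,0,0,0,0,0]}';python3 -m inch '{"dp":[[0.03,0,0],[0,0,0],[0,0,0]],"turn":[0,0,0]}';python3 - <<'E'
from h import *
print(sensors.get_obs()['tool_pos'],sensors.get_obs()['qpos'])
E
```

```text
time_s: 19.2
tool_pos: [0.5451, 0.0084, 0.1137]
tool_rot: [180.0, 0.0, 90.9]
force: [-0.6, -0.6, -0.5]
grip_width: 0.0443
time_s: 19.58
tool_pos: [0.5445, 0.0361, 0.1135]
tool_rot: [-180.0, 0.1, 90.9]
force: [-0.5, -0.7, -0.4]
grip_width: 0.044
[0.54450666 0.03608646 0.11353155] [ 52.8649858   27.27458112 -72.55049273 103.95928438  27.84432988
  69.69189032  62.85695697]
```

```bash
python3 -m inch '{"dp":[[0,0,0.02],[0,0,0.025],[0,0,0.012],[0,0,0.005],[0,0,0.003],[0,0,0]],"turn":[0,0,0,0,0,0]}';python3 -m inch '{"dp":[[0,0,0],[0,0,0],[0,0,0],[0,0,0]],"turn":[0,0,0,0]}' -0.5;python3 -m inch '{"dp":[[0,0,0.006],[0,0,0.006],[0,0,0.003],[0,0,0]],"turn":[0,0,0,0]}';python3 -m inch '{"dp":[[0,0,0],[0,0,0],[0,0,0],[0,0,0],[0,0,0]],"turn":[0,0,0,0,0]}' 1 3
```

```text
time_s: 20.32
tool_pos: [0.5448, 0.0372, 0.0491]
tool_rot: [180.0, 0.0, 91.0]
force: [-0.4, 0.6, -1.3]
grip_width: 0.0443
time_s: 20.82
tool_pos: [0.5445, 0.0371, 0.0488]
tool_rot: [180.0, 0.0, 91.0]
force: [0.5, -0.2, -0.1]
grip_width: 0.0643
time_s: 21.32
tool_pos: [0.5442, 0.0372, 0.0333]
tool_rot: [-180.0, -0.0, 91.0]
force: [0.5, 0.2, 0.8]
grip_width: 0.0657
time_s: 21.95
tool_pos: [0.5446, 0.0362, 0.0338]
tool_rot: [180.0, 0.1, 90.9]
force: [-0.2, -3.1, 2.0]
grip_width: 0.0449
```

```bash
python3 -m inch '{"dp":[[0,0,0],[0,0,0],[0,0,0]],"turn":[0,0,0]}' -0.6;python3 -m inch '{"dp":[[0,0,-0.02],[0,0,-0.03],[0,0,-0.02],[-0.001,-0.04,0],[-0.001,-0.038,0],[0,0,0],[0,0,0]],"turn":[0,0,0,0,0,0,0]}';python3 - <<'E'
from h import *
print(sensors.get_obs()['tool_pos'],sensors.get_obs()['qpos'])
s=vision.read_camera("scene");t=vision.read_camera("top");cv2.imwrite("pics/s6.png",s)
crop(s,250,180,350,270,7,"pics/c6.png")
crop(t,290,150,390,245,7,"pics/c6t.png")
E
```

```text
time_s: 22.32
tool_pos: [0.5444, 0.0377, 0.0337]
tool_rot: [-180.0, -0.0, 91.0]
force: [-0.6, -0.0, 0.5]
grip_width: 0.0656
time_s: 23.2
tool_pos: [0.4676, 0.0333, 0.1045]
tool_rot: [179.9, 0.1, 90.9]
force: [0.9, -0.4, 0.4]
grip_width: 0.0697
[0.46755303 0.03329551 0.10453161] [ 65.50331407  13.17397992 -78.02751529 114.51986505  14.55653363
  63.36311825  72.08799557]
```

View pics/c6.png

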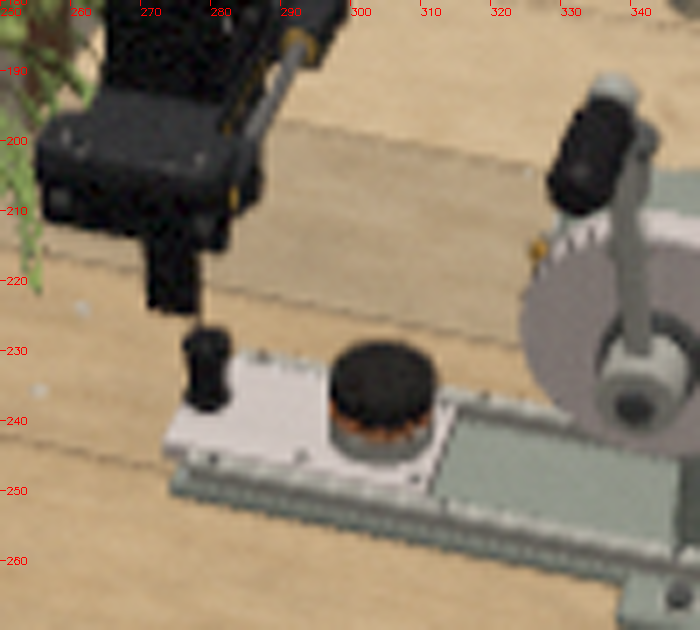

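View pics/c6t.png

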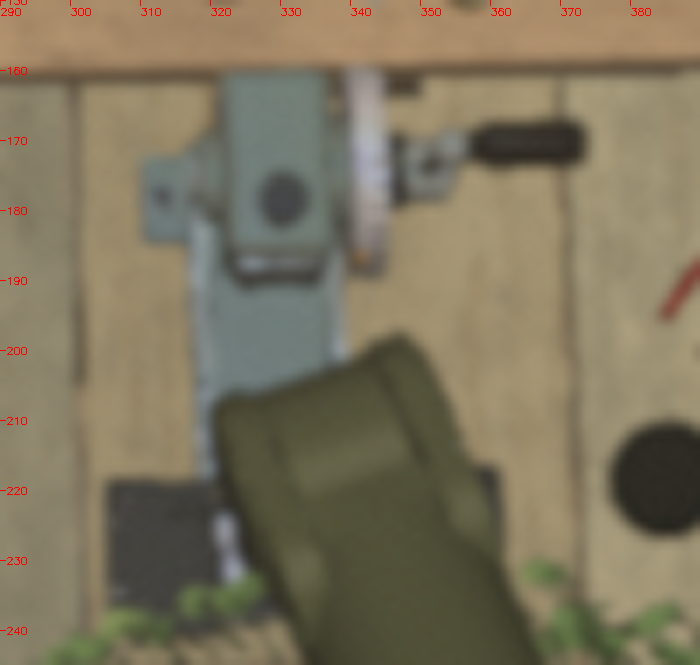

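```bash
python3 -m inch '{"dp":[[0,-0.001,0.02],[0,0,0.025],[0,0,0.02],[0,0,0.006],[0,0,0]],"turn":[0,0,0,0,0]}';python3 -m inch '{"dp":[[0,0,0],[0,0,0],[0,0,0],[0,0,0],[0,0,0],[0,0,0]],"turn":[0,0,0,0,0,0]}' 1 10
python3 - <<'E'
from h import *
print(sensors.get_obs()['tool_pos'],sensors.get_obs()['qpos'])
E
```

```text
time_s: 23.92
tool_pos: [0.4658, 0.0347, 0.0327]
tool_rot: [-180.0, -0.1, 91.0]
force: [0.2, 0.6, -0.9]
grip_width: 0.0696
time_s: 24.68
tool_pos: [0.4655, 0.0348, 0.0328]
tool_rot: [180.0, -0.1, 91.0]
force: [-0.1, 2.9, -0.3]
grip_width: 0.0206
[0.46551242 0.03482891 0.0327848 ] [ 55.87470522  20.41237729 -69.93035486 118.43537046  23.04076499
  56.47815062  64.940328  ]
```

```bash
python3 -m inch '{"dp":[[0,0.004,0],[0,0.008,0],[0,0.011,0],[0,0.012,0],[0,0.012,0],[0,0.012,0],[0,0.012,0],[0,0.01,0]],"turn":[0,0,0,0,0,0,0,0]}';python3 -m inch '{"dp":[[0,0.007,0],[0,0.004,0],[0,0.002,0],[0,0,0]],"turn":[0,0,0,0]}'
```

```text
time_s: 25.68
tool_pos: [0.5469, 0.0362, 0.0327]
tool_rot: [-180.0, -0.1, 91.0]
force: [-4.0, 4.6, 4.7]
grip_width: 0.0209
time_s: 26.18
tool_pos: [0.5599, 0.0363, 0.0328]
tool_rot: [180.0, -0.1, 91.0]
force: [-2.5, 4.3, 2.1]
grip_width: 0.0207
```

```bash
python3 -m inch '{"dp":[[0,0.001,0],[0,0.001,0],[0,0,0]],"turn":[0,0,0]}';python3 -m inch '{"dp":[[0,0.001,0],[0,0.001,0],[0,0,0]],"turn":[0,0,0]}'
```

```text
time_s: 26.55
tool_pos: [0.5615, 0.0363, 0.0328]
tool_rot: [-180.0, -0.1, 91.0]
force: [-3.2, 4.7, 2.1]
grip_width: 0.0208
time_s: 26.92
tool_pos: [0.5618, 0.0363, 0.0327]
tool_rot: [-179.8, -0.0, 91.0]
force: [-7.2, 3.6, 7.5]
grip_width: 0.0207
```

```bash
python3 -m inch '{"dp":[[0,0.001,0],[0,0.001,0],[0,0,0],[0,0,0]],"turn":[0,0,0,0]}'; python3 -m inch '{"dp":[[0,-0.002,0],[0,0,0],[0,0,0],[0,0,0],[0,0,0]],"turn":[0,0,0,0,0]}' -0.6
```

```text
time_s: 27.42
tool_pos: [0.5623, 0.0363, 0.0323]
tool_rot: [-179.6, 0.0, 91.0]
force: [-9.9, 4.0, 8.6]
grip_width: 0.0207
time_s: 28.05
tool_pos: [0.5637, 0.0351, 0.0328]
tool_rot: [180.0, 0.0, 90.9]
force: [-0.1, -0.2, -0.6]
grip_width: 0.0625
```

```bash
python3 -m inch '{"dp":[[0,0,-0.02],[0,0,-0.03],[0,-0.02,-0.03],[-0.03,-0.03,-0.04],[-0.05,0,-0.05],[-0.05,0,-0.05],[-0.05,0,-0.05],[0,0,0]],"turn":[0,0,0,0,0,0,0,0]}' -0.6;python3 - <<'E'
from h import *
print(sensors.get_obs()['tool_pos'],sensors.get_obs()['qpos'])
s=vision.read_camera("scene");t=vision.read_camera("top");cv2.imwrite("pics/s7.png",s);cv2.imwrite("pics/t7.png",t)
crop(s,270,160,390,270,6,"pics/c7.png")
crop(t,290,150,390,245,7,"pics/c7t.png")
E
```

```text
time_s: 29.05
tool_pos: [0.5179, -0.1326, 0.2894]
tool_rot: [179.7, 0.2, 90.5]
force: [0.8, 0.4, -0.5]
grip_width: 0.0697
[ 0.51785352 -0.13255235  0.28936346] [ 77.22350413  11.8329666  -73.83674479  92.04916788  11.57526802
  84.37272224  93.18254177]
```

View pics/c7.png

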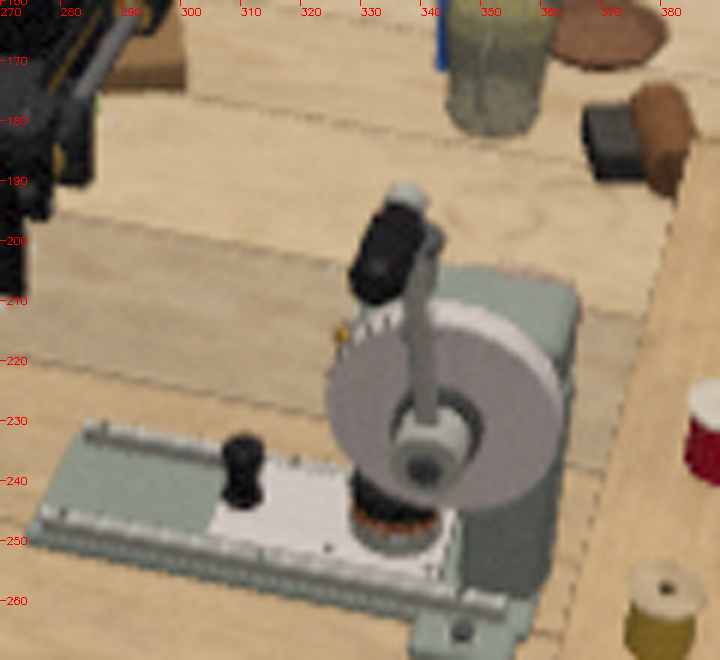

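View pics/c7t.png

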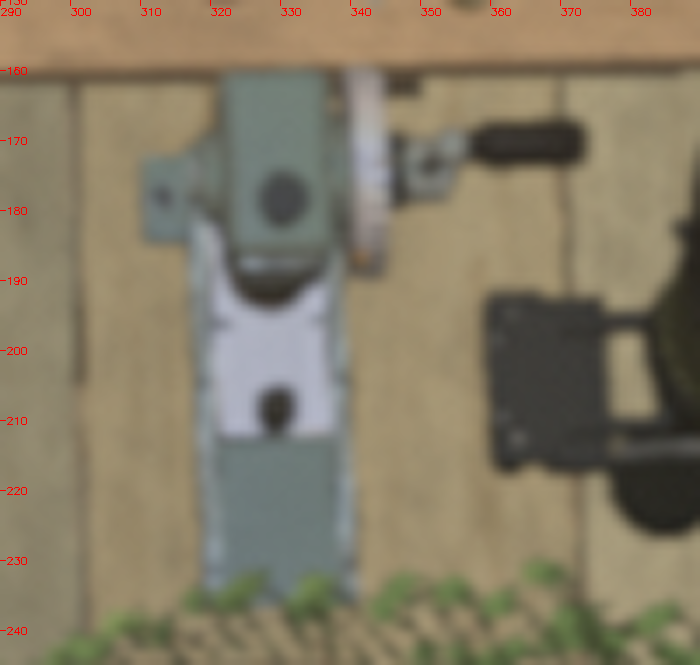

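```bash
python3 - <<'E'
from h import *
a=px("scene",279.3,228.2,.06);b=px("scene",310.0,232.9,.06);print(a,b,b-a)
print(px("top",329.2,208,.05))
E
python3 - <<'E'
import cv2
t=cv2.imread("pics/s7.png");o=cv2.imread("pics/scene0.png")
k=o[222:242,270:289];r=cv2.matchTemplate(t[215:255,295:330],k,cv2.TM_CCOEFF_NORMED);print(cv2.minMaxLoc(r))
E
```

```text
[0.46873541 0.03065449 0.06      ] [0.56183908 0.03705636 0.06      ] [ 9.31036752e-02  6.40187606e-03 -1.11022302e-16]
[0.55970625 0.03512797 0.05      ]
(-0.3570307791233063, 0.9517368674278259, (0, 3), (6, 13))
```

```bash
python3 -m inch '{"dp":[[0,0,-0.02],[0,0,-0.02],[0,0,0],[0,0,0],[0,0,0],[0,0,0],[0,0,0],[0,0,0]],"turn":[10,10,10,10,10,10,10,10]}' -0.6;python3 -m inch '{"dp":[[0,0,0],[0,0,0],[0,0,0]],"turn":[10,-0.5,0]}';python3 - <<'E'
from h import *
print(sensors.get_obs()['tool_pos'],sensors.get_obs()['qpos'])
E
```

```text
time_s: 30.15
tool_pos: [0.5158, -0.1252, 0.3244]
tool_rot: [-179.9, 0.1, 10.9]
force: [0.4, 0.3, 0.6]
grip_width: 0.0695
time_s: 30.52
tool_pos: [0.516, -0.1266, 0.3249]
tool_rot: [-180.0, 0.1, 1.7]
force: [0.7, 1.3, 0.8]
grip_width: 0.0697
[ 0.51604717 -0.12662322  0.32491078] [ 67.67875752   7.21225182 -61.41023691  88.65056374   6.3297867
  87.9486408    7.97683502]
```

```bash
python3 -m inch '{"dp":[[0.034,-0.011,0],[0.04,-0.0112,0],[0.035,-0.0112,0],[0.025,-0.0112,0],[0,0,0],[0,0,0]],"turn":[0,0,0,0,0,0]}';python3 - <<'E'
from h import *
print(sensors.get_obs()['tool_pos'],sensors.get_obs()['qpos'])
s=vision.read_camera("scene");t=vision.read_camera("top")
crop(s,280,130,400,230,6,"pics/c8.png")
crop(t,310,140,410,220,7,"pics/c8t.png")
E
```

```text
time_s: 31.28
tool_pos: [0.6486, -0.0799, 0.3252]
tool_rot: [180.0, 0.0, 1.5]
force: [0.7, -0.0, -0.5]
grip_width: 0.0696
[ 0.64863143 -0.07992808  0.32518657] [ 44.28214613  27.35637512 -59.20267573  71.14015831  23.296607
  93.73648389  -8.72451046]
```

View pics/c8.png

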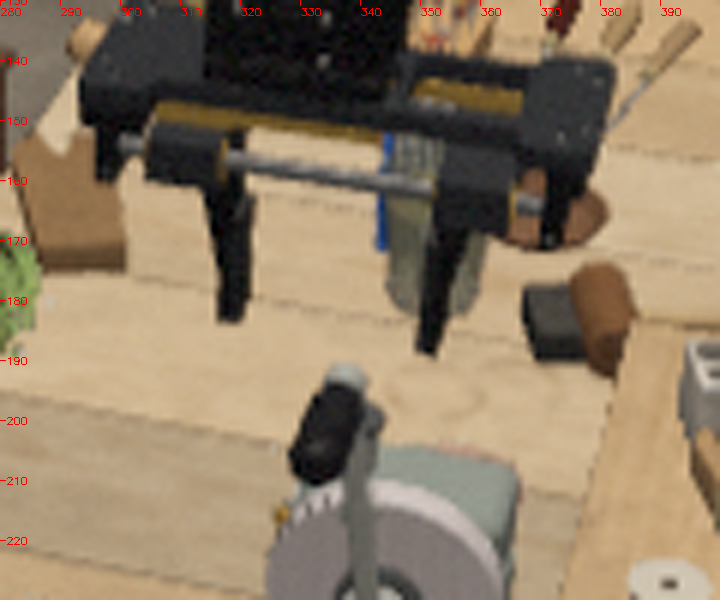

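View pics/c8t.png

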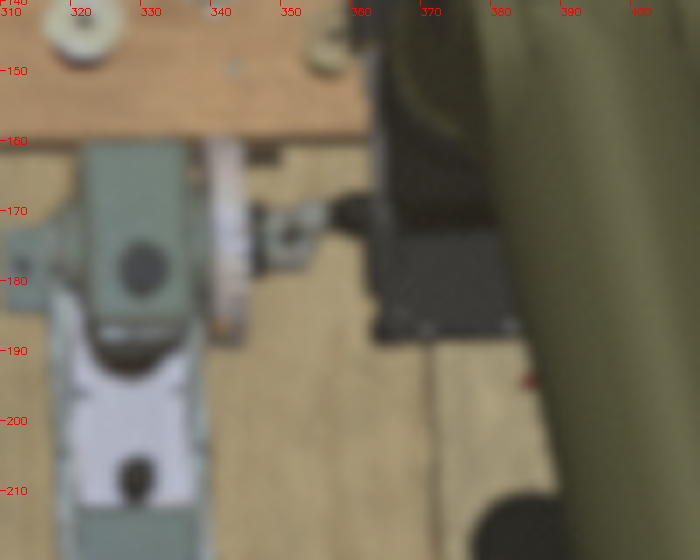

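```bash
python3 -m inch '{"dp":[[0,0,0.02],[0,0,0.025],[0,0,0.02],[0,0,0.011],[0,0,0]],"turn":[0,0,0,0,0]}';python3 -m inch '{"dp":[[0,0,0],[0,0,0],[0,0,0],[0,0,0],[0,0,0],[0,0,0]],"turn":[0,0,0,0,0,0]}' 1 10;python3 - <<'E'
from h import *
print(sensors.get_obs()['tool_pos'],sensors.get_obs()['qpos'])
E
```

```text
time_s: 32.0
tool_pos: [0.6486, -0.0804, 0.2488]
tool_rot: [180.0, 0.1, 1.4]
force: [-0.3, -0.7, -0.4]
grip_width: 0.0696
time_s: 32.75
tool_pos: [0.6488, -0.0799, 0.2493]
tool_rot: [180.0, 0.0, 1.5]
force: [-0.4, -0.8, 0.4]
grip_width: 0.0235
[ 0.64875562 -0.07994781  0.24932663] [ 45.61506373  28.6602047  -58.56058684  78.69823609  24.22360985
  85.83956924  -9.95276335]
```

```bash
python3 -m inch '{"dp":[[-0.0102,0,0.002],[-0.01,0,0.0028],[-0.0098,0,0.0036],[-0.0095,0,0.0043],[-0.0091,0,0.0051],[0,0,0]],"turn":[0,0,0,0,0,0]}' 1 20;python3 -m inch '{"dp":[[-0.0086,0,0.0058],[-0.0082,0,0.0064],[-0.0076,0,0.0071],[-0.007,0,0.0077],[0,0,0]],"turn":[0,0,0,0,0]}';python3 - <<'E'
from h import *
print(sensors.get_obs()['tool_pos'],sensors.get_obs()['qpos'])
s=vision.read_camera("scene")
crop(s,260,150,390,260,6,"pics/c9.png")
E
```

```text
time_s: 33.5
tool_pos: [0.5993, -0.0807, 0.2311]
tool_rot: [-180.0, 0.1, 1.5]
force: [2.9, 3.1, 3.7]
grip_width: 0.0232
time_s: 34.12
tool_pos: [0.5699, -0.0814, 0.2046]
tool_rot: [-180.0, -0.2, 1.5]
force: [8.0, 2.7, 4.3]
grip_width: 0.0231
[ 0.56993234 -0.08141838  0.20461156] [ 57.0806281   19.68982702 -62.43644367  93.99805588  17.81536548
  77.04658418  -6.50726436]
```

View pics/c9.png

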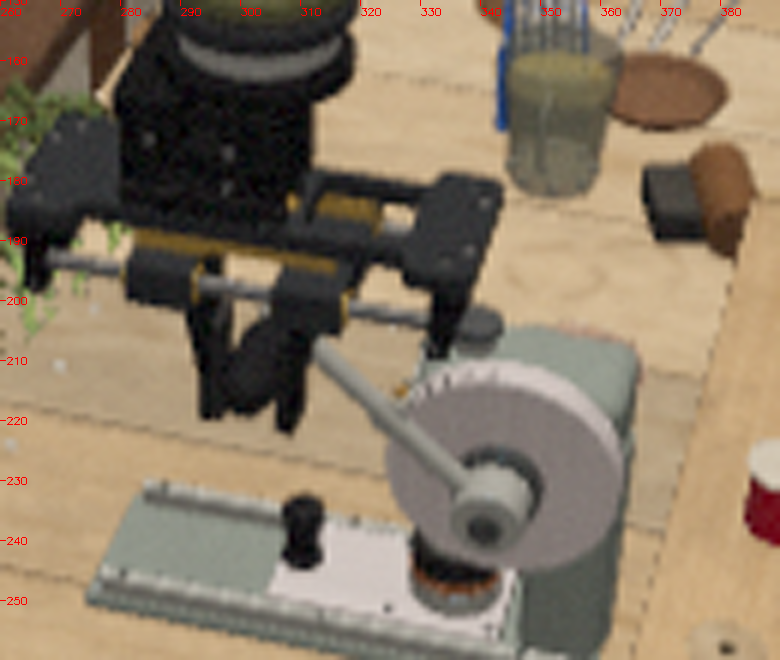

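```bash
python3 -m inch '{"dp":[[-0.0064,0,0.0082],[-0.0057,0,0.0087],[-0.0044,0,0.008],[0,0,0],[0,0,0]],"turn":[0,0,0,0,0]}';python3 - <<'E'
from h import *
print(sensors.get_obs()['tool_pos'],sensors.get_obs()['qpos'])
s=vision.read_camera("scene");cv2.imwrite("pics/s10.png",s)
crop(s,280,180,380,260,8,"pics/c10.png")
E
```

```text
time_s: 34.8
tool_pos: [0.5547, -0.0817, 0.1805]
tool_rot: [-179.9, -0.3, 1.5]
force: [9.4, 3.1, 4.7]
grip_width: 0.023
[ 0.55474854 -0.08165217  0.18052747] [ 59.00029669  18.49199261 -62.84443317  97.95981476  17.04305058
  73.74462328  -5.92635902]
```

View pics/c10.png

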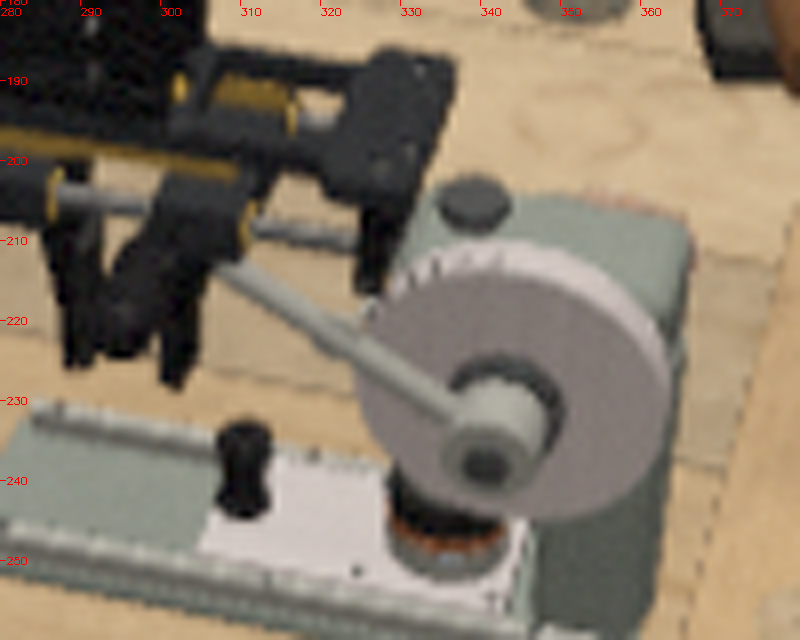

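```bash
python3 - <<'E'
from h import *
# press pose w/ bias-corrected by touch: ram = die(0.5445,.0362)+travel along yaw
def pt(l,yaw=.0262,o=(.6405,.0382)):
    c,s=np.cos(yaw),np.sin(yaw);return [o[0]+c*l[0]-s*l[1],o[1]+s*l[0]+c*l[1],l[2]]
for y in(-.070,-.075,-.08):
  for th in(0,.72,.85,.9,.95,1.,1.05):
    f=.15+th
    P=[proj("scene",pt((.025-r*np.sin(f),y,.14+r*np.cos(f)))) for r in(.04,.07,.1,.13)]
    d=P[3]-P[0]
    print(y,th,[p.round(1).tolist() for p in P],"ang",np.degrees(np.arctan2(d[1],d[0])).round(2))
print("now",np.degrees(np.arctan2(213.1-230,308.1-335)),"init",np.degrees(np.arctan2(208.3-225,341.2-340.5)))
E
python3 - <<'E'
import cv2
s=cv2.imread("pics/s10.png")[205:240,300:345]
cv2.imwrite("pics/z.png",cv2.resize(s,None,fx=16,fy=16,interpolation=cv2.INTER_CUBIC))
E
```

```text
-0.07 0 [[340.7, 221.0], [339.7, 211.7], [338.7, 202.1], [337.7, 192.2]] ang -95.88
-0.07 0.72 [[331.2, 223.5], [323.1, 216.3], [314.8, 208.9], [306.5, 201.5]] ang -138.29
-0.07 0.85 [[330.0, 224.6], [320.9, 218.1], [311.9, 211.6], [302.7, 205.1]] ang -144.49
-0.07 0.9 [[329.6, 225.0], [320.2, 218.9], [310.9, 212.8], [301.4, 206.6]] ang -146.81
-0.07 0.95 [[329.2, 225.4], [319.6, 219.7], [309.9, 213.9], [300.3, 208.1]] ang -149.09
-0.07 1.0 [[328.8, 225.9], [319.0, 220.5], [309.1, 215.1], [299.2, 209.7]] ang -151.34
-0.07 1.05 [[328.5, 226.4], [318.4, 221.4], [308.4, 216.4], [298.3, 211.4]] ang -153.57
-0.075 0 [[340.3, 222.2], [339.3, 212.8], [338.3, 203.2], [337.3, 193.3]] ang -95.93
-0.075 0.72 [[330.8, 224.7], [322.6, 217.4], [314.4, 210.0], [306.0, 202.6]] ang -138.32
-0.075 0.85 [[329.6, 225.7], [320.5, 219.2], [311.4, 212.7], [302.2, 206.2]] ang -144.52
-0.075 0.9 [[329.2, 226.1], [319.8, 220.0], [310.4, 213.9], [300.9, 207.7]] ang -146.83
-0.075 0.95 [[328.8, 226.6], [319.1, 220.8], [309.5, 215.0], [299.8, 209.2]] ang -149.1
-0.075 1.0 [[328.4, 227.1], [318.5, 221.7], [308.6, 216.3], [298.7, 210.8]] ang -151.35
-0.075 1.05 [[328.1, 227.6], [318.0, 222.5], [307.9, 217.5], [297.8, 212.5]] ang -153.57
-0.08 0 [[339.9, 223.3], [338.9, 214.0], [337.9, 204.3], [336.9, 194.4]] ang -95.97
-0.08 0.72 [[330.4, 225.8], [322.2, 218.5], [313.9, 211.1], [305.5, 203.7]] ang -138.36
-0.08 0.85 [[329.2, 226.8], [320.1, 220.4], [310.9, 213.8], [301.7, 207.3]] ang -144.54
-0.08 0.9 [[328.8, 227.3], [319.4, 221.1], [309.9, 215.0], [300.4, 208.8]] ang -146.84
-0.08 0.95 [[328.4, 227.7], [318.7, 222.0], [309.0, 216.2], [299.3, 210.3]] ang -149.12
-0.08 1.0 [[328.0, 228.2], [318.1, 222.8], [308.2, 217.4], [298.2, 211.9]] ang -151.36
-0.08 1.05 [[327.7, 228.7], [317.6, 223.7], [307.4, 218.6], [297.3, 213.6]] ang -153.58
now -147.86079305909453 init -87.59978553914341
```

View pics/z.png

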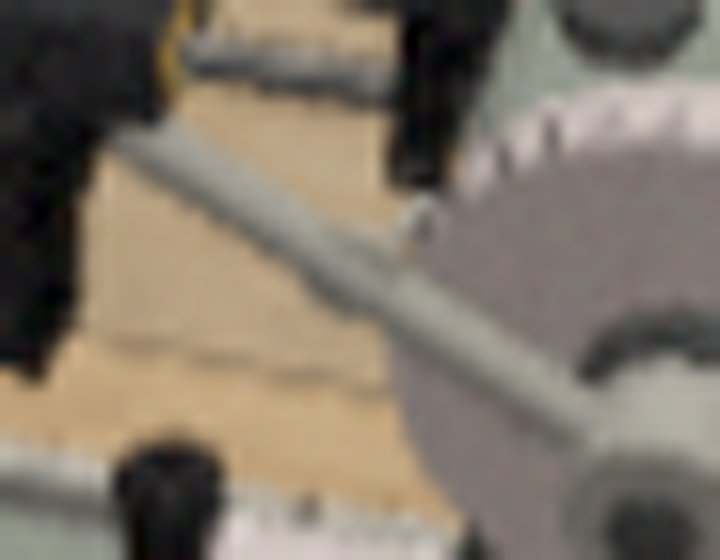

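```bash
python3 -m inch '{"dp":[[-0.001,0,0.0018],[-0.001,0,0.0018],[0,0,0],[0,0,0],[0,0,0],[0,0,0]],"turn":[0,0,0,0,0,0]}';python3 - <<'E'
from h import *
o=sensors.get_obs();print(o['tool_pos'],o['force'],o['joint_velocities'].round(2))
s=vision.read_camera("scene");cv2.imwrite("pics/s11.png",s)
c=s[205:240,300:345]
cv2.imwrite("pics/z11.png",cv2.resize(c,None,fx=16,fy=16,interpolation=cv2.INTER_CUBIC))
a=s[205:240,300:345].astype(int)
# rod axis fit: per column darkest/brightest grey pixels non-saturated
g=cv2.imread("pics/s11.png")
crop(vision.read_camera("top"),300,140,400,230,7,"pics/c11t.png")
crop(s,270,170,390,270,6,"pics/c11.png")
E
```

```text
time_s: 35.6
tool_pos: [0.5532, -0.0817, 0.1773]
tool_rot: [-179.9, -0.4, 1.5]
force: [8.5, 2.6, 5.5]
grip_width: 0.0231
[ 0.55317102 -0.08167032  0.17733598] [8.51259643 2.5659803  5.52920034] [ 0.06 -0.06  0.1   0.03 -0.05  0.   -0.1 ]
```

View pics/z11.png

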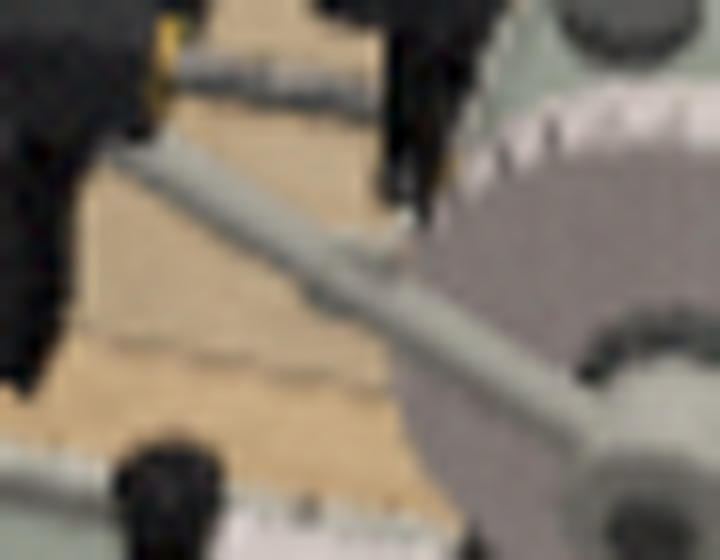

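View pics/c11.png

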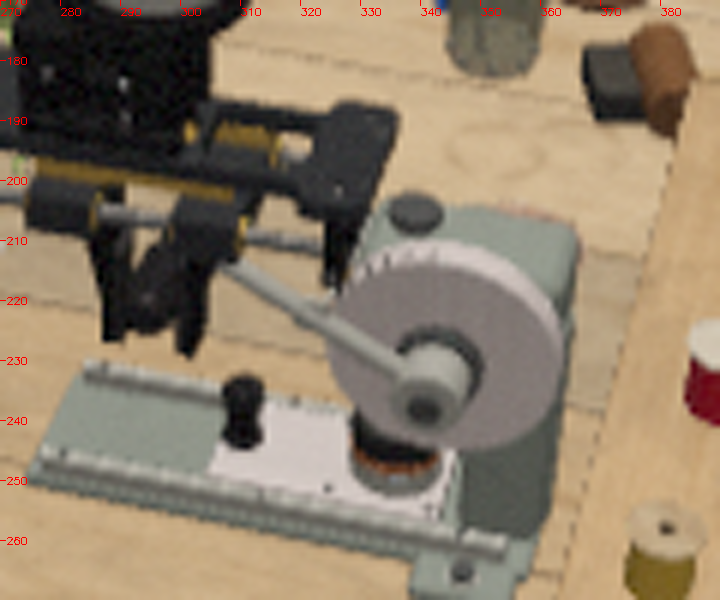

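View pics/c11t.png

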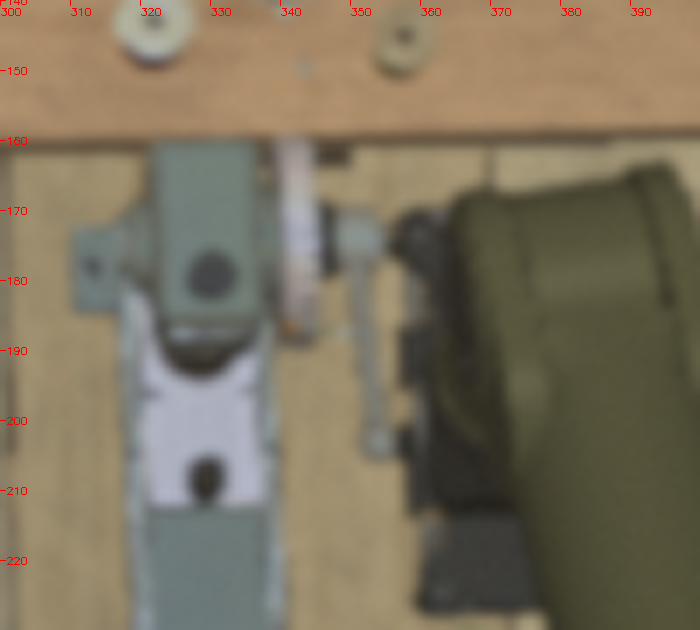

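```bash
python3 -m inch '{"dp":[[0,0,0],[0,0,0],[0,0,0],[0,0,0],[0,0,0],[0,0,0],[0,0,0],[0,0,0]],"turn":[0,0,0,0,0,0,0,0]}'; python3 -c "
from cell import env; print(env.sign_off())"
```

```text
time_s: 36.7
tool_pos: [0.5532, -0.0817, 0.1773]
tool_rot: [-180.0, -0.4, 1.5]
force: [9.1, 2.7, 6.1]
grip_width: 0.0233
the job is handed in; nothing more can be done
None
```

The job is done and handed in at about 36.7 s. The gripper is still holding the lever at the brass mark.

**What I did:**
- Laid the copper blank on the die, then the smaller black pad on the blank, squeezing the stack in line across the slide each time.
- Pushed the slide by its knob to the hard stop.
- Drew the lever by its grip along its arc to the mark.

**Last checks:**
- **Lever:** it stands at about 0.94–0.97 rad judged from the tool position. The rod's slope in the scene picture gives about 0.935, so the two agree to roughly 0.03 rad. In the top view the pointer lies level with the brass block. The tool position did not change over the last second, with about 11 N on the tool.
- **Slide:** it moved about 93–95 mm by image and tool, and the push force rose to about 10 N at the stop.
- **Stack:** it looked upright and centred when last fully visible. Once the slide was home only its front edge could be seen, still in line with the die.
- **Foot force:** I could not measure this directly. From the lever angle it should be about 20 N.
- **Bystanders:** the arm never touched the dish, pliers or tea glass, but I did not measure their positions afterwards.

The top camera placed the blank about 3 mm nearer the robot than the gripper did, so I used the gripper's position for the placing.

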